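# Fill the cell carrier and hold the meter's lid open

### The arm

A 6-joint arm with a two-finger parallel gripper is mounted at the origin on the work surface. World frame = base frame: x ahead of the robot, y to its left, z up, the work surface at z = 0. Lengths are in m, angles in rad, forces in N, time in s.
With the tool pointing down it reaches from about 0.375 to 0.975 m from the base axis. Payload 3.8 kg.
Tool frame: the origin (TCP) lies midway between the tips of the shut fingers; the grasp point (between the pads) lies 19 mm behind it; z points along the fingers, y is the line along which they close (so a half turn about z gives the same grasp; the last joint's range is limited). The gripper opens to 88 mm and grips with 3 to 60 N. Pads are 18 mm wide; open, the fingers measure 123 mm over their backs; the gripper's body (75 mm by 187 mm) begins 45 mm behind the grasp point.
Start: joints at [-1.168, 0.264, 1.604, -0, 1.274, -0.037], TCP at [0.287, -0.611, 0.239] pointing down, gripper open.
Joint ranges: [-2.63, 2.63], [-0.94, 2.18], [0.31, 2.57], [-1.31, 4.45], [0, 2.66], [-2.55, 2.55]. Speed limits (rad/s): [2.57, 2.57, 3.14, 3.14, 3.14, 3.14].

### API

Orientations are given as a rotation vector (axis times angle).
In Python, from cell import manip, inverse_kinematics, cams, order gives the robot as it stands. Calls block until the motion is done:
- manip.move_pose(position, orientation): joint-space move of the TCP to a pose.
- manip.move_linear(position, rate=0.15, rot=None): straight line of the TCP; rot=None keeps the orientation; rate is the mean speed in m/s.
- manip.set_joints(angles): joint-space move.
- manip.set_gripper(opening, force=None): finger opening in m; force is the grip in N (None keeps the last); returns when the fingers have stopped.
- manip.dwell(seconds).
- inverse_kinematics(position, orientation): joint angles nearest the present ones, or None.
- manip.state(): the state.
- cams.capture(name): name is "side" or "top"; returns a dict with "image" (400x640x3 uint8, blue, green, red), "z_map" (400x640 float32, m along the optical axis (not along the pixel's ray), 0 where there is no reading), "intrinsics" (3x3 intrinsics, pixels), "k1" (the pictures are not rectified: a ray, as slopes to the right and down, at radius r is drawn at 1 + k1 r^2 times it, then the intrinsics apply), "position" and "orientation" of the camera in the world. Camera axes: x right, y down, z forward; pixel columns grow to the right and rows downward; lengths in m; the calibration is good to about 2 mm. A picture is of the moment at which its call begins.
A pose or a line that the arm cannot do raises manip.IKError and nothing moves.
- order.close_job(): hands the job in; it is judged then, once.
The state is a dict: "clock": time; "joint_pos": joint angles; "joint_velocities": joint speeds; "tau": joint torques, N m; "tool_pos": TCP position; "tcp_rot": TCP orientation; "contact_force": force on the tool from outside, world axes, zero at the start; "moment": the same for the moment, N m; "gripper_width": finger opening in m; "grasp_force": force on a finger pad.
Only numpy, scipy, OpenCV 4.12 (cv2) and the standard library are available. Lean on these libraries where they do the work, as an engineer would, in place of code of your own. Each camera call takes 0.05 s, during which the arm holds its last target. There are 200 camera calls.

### The job

The cell carrier beside the turbidity meter still has empty pockets: take spare sample cells from the bench and set one fully down into each empty pocket (set them in, don't drop them), leaving the cells already in the carrier and everything else on the bench where they are; any spare left over stays standing. Then lift the meter's lid to 50 degrees and keep holding it there, so that a colleague can load the carrier: the lid falls shut if let go, so finish with the robot still holding it open, and prop it with nothing else.

Things in the scene. Friction and masses are not known exactly. Their poses are not given: they have to be found in the camera images.
- meter: fixed white turbidity meter, 340 mm deep (x), 300 mm wide (y); origin at the centre of its underside, x from its front (keypad, robot side) to its back, z up. A keypad deck, top 70 mm above the bench, takes its front 95 mm; behind it a housing, top 130 mm high, holds a black open sample well under the lid. Place and yaw vary.
- lid (a joint): angle of the meter's lid, rad: 0 shut (at the start), grows as its front edge rises; stop at 1.3. The hinge axis is the meter's y axis through point lid_hinge. Nothing but gravity acts on it apart from slight hinge friction: it falls shut from any angle. 50 degrees is 0.873.
- lid_hinge (a point): point on the hinge axis, at the middle of the lid's back lower edge, 131 mm above the bench, 100 mm behind the meter's origin. The lid is a white flat plate 170 mm long (from hinge to front edge), 220 mm wide, 18 mm thick, about 0.4 kg (varies).
- lid_tab (a point): holding point on the lid's front tab: a white tongue 45 mm long, 25 mm wide (along the meter's y), 12 mm thick, out from the middle of the lid's front edge over the deck, 64 mm above it when shut. Point: mid-thickness, 15 mm from the tip, 30 mm from the lid's edge, 200 mm from the hinge along the lid, 9 mm above the lid's underside. Axes turn with the lid: x to the hinge, z out of its outer face.
- rack: fixed grey cell carrier, a block 50 mm (x) by 160 mm (y) by 40 mm high with four round pockets in a row along its y axis, 36 mm apart; origin at the centre of its underside. Two pockets hold cells and two are empty; which varies, as do its place and yaw.
- rack_hole0 (a point): centre of the mouth of pocket 0 of the carrier, on its top face, 40 mm above the bench; the pocket is 28 mm in diameter and 32 mm deep (its floor 8 mm above the bench). Pockets 0 to 3 run towards the carrier's +y.
- rack_hole1 (a point): centre of the mouth of pocket 1 of the carrier, on its top face, 40 mm above the bench; the pocket is 28 mm in diameter and 32 mm deep (its floor 8 mm above the bench).
- rack_hole2 (a point): centre of the mouth of pocket 2 of the carrier, on its top face, 40 mm above the bench; the pocket is 28 mm in diameter and 32 mm deep (its floor 8 mm above the bench).
- rack_hole3 (a point): centre of the mouth of pocket 3 of the carrier, on its top face, 40 mm above the bench; the pocket is 28 mm in diameter and 32 mm deep (its floor 8 mm above the bench).
- full1: one of the identical sample cells: upright round amber-glass vial, 25 mm diameter, 80 mm tall overall with an 18 mm high white screw cap of 24 mm diameter, 50 g (varies); origin at the centre of its underside, z up its axis. It stands in a pocket of the carrier from the start and stays there (underside 8 mm above the bench).
- full2: one of the identical sample cells: upright round amber-glass vial, 25 mm diameter, 80 mm tall overall with an 18 mm high white screw cap of 24 mm diameter, 50 g (varies); origin at the centre of its underside, z up its axis. It stands in a pocket of the carrier from the start and stays there (underside 8 mm above the bench).
- spare1: one of the identical sample cells: upright round amber-glass vial, 25 mm diameter, 80 mm tall overall with an 18 mm high white screw cap of 24 mm diameter, 50 g (varies); origin at the centre of its underside, z up its axis. A spare: stands on the bench in a loose row with the other spares and the jar, behind the carrier (further from the robot). One of the three spares is not needed.
- spare2: one of the identical sample cells: upright round amber-glass vial, 25 mm diameter, 80 mm tall overall with an 18 mm high white screw cap of 24 mm diameter, 50 g (varies); origin at the centre of its underside, z up its axis. A spare: stands on the bench in a loose row with the other spares and the jar, behind the carrier (further from the robot). One of the three spares is not needed.
- spare3: one of the identical sample cells: upright round amber-glass vial, 25 mm diameter, 80 mm tall overall with an 18 mm high white screw cap of 24 mm diameter, 50 g (varies); origin at the centre of its underside, z up its axis. A spare: stands on the bench in a loose row with the other spares and the jar, behind the carrier (further from the robot). One of the three spares is not needed.
- jar: bystander: short wide amber jar, 40 mm diameter, 55 mm high, standing in the row of the spares; origin at the centre of its underside.
- beaker: bystander: empty glass beaker, 70 mm diameter, 90 mm high, behind the spares; origin under its centre.
- washbottle: bystander: white bottle, 70 mm diameter, 170 mm high, behind the spares, beside the meter; origin under its centre.
- tipbox: bystander: blue box 120 (x) by 85 (y) by 50 mm high to the right of the carrier; origin under its centre.
- mouse: bystander: black computer mouse, 105 by 60 by 34 mm, near the robot, between the meter and the carrier; origin under its centre.
- spatula: bystander: small lab spoon lying at the right, beyond the blue box, about 200 mm long, under 25 mm high; its x axis is its length.

How it is judged:
On the way, in this order (a step that is already met when the one before it is completed fails the run):
1. both cells of the carrier and two spares sit in its pockets, let go, with the lid still shut (horizontal distance between each of full1, full2 and rack below 0.062 m and x of full1 in the frame of rack between -0.006 and 0.006 m and z of each of full1, full2 in the frame of rack below 0.012 m and angle between each of full1, full2's own z axis and vertical below 0.2 rad and x of full2 in the frame of rack between -0.006 and 0.006 m and (((horizontal distance between spare1 and rack below 0.062 m and x of spare1 in the frame of rack between -0.006 and 0.006 m and z of spare1 in the frame of rack below 0.012 m and angle between spare1's own z axis and vertical below 0.2 rad) and (horizontal distance between spare2 and rack below 0.062 m and x of spare2 in the frame of rack between -0.006 and 0.006 m and z of spare2 in the frame of rack below 0.012 m and angle between spare2's own z axis and vertical below 0.2 rad)) or ((horizontal distance between spare1 and rack below 0.062 m and x of spare1 in the frame of rack between -0.006 and 0.006 m and z of spare1 in the frame of rack below 0.012 m and angle between spare1's own z axis and vertical below 0.2 rad) and (horizontal distance between spare3 and rack below 0.062 m and x of spare3 in the frame of rack between -0.006 and 0.006 m and z of spare3 in the frame of rack below 0.012 m and angle between spare3's own z axis and vertical below 0.2 rad)) or ((horizontal distance between spare2 and rack below 0.062 m and x of spare2 in the frame of rack between -0.006 and 0.006 m and z of spare2 in the frame of rack below 0.012 m and angle between spare2's own z axis and vertical below 0.2 rad) and (horizontal distance between spare3 and rack below 0.062 m and x of spare3 in the frame of rack between -0.006 and 0.006 m and z of spare3 in the frame of rack below 0.012 m and angle between spare3's own z axis and vertical below 0.2 rad))) and contact force between the fingers and full1 below 0.1 N and contact force between the fingers and full2 below 0.1 N and contact force between the fingers and spare1 below 0.1 N and contact force between the fingers and spare2 below 0.1 N and contact force between the fingers and spare3 below 0.1 N and value of joint lid below 0.05 rad), for 0.2 s.
2. then the lid is lifted by the robot to 50 degrees (value of joint lid between 0.75 and 0.995 rad and contact force between any of the fingers, the arm and lid above 0.3 N), for 0.2 s.
At the end, for the whole second after the job is handed in: All four pockets hold an upright cell on the floor (4 mm in height, 6 mm sideways); all cells let go, upright, at rest. The lid is still at 50 degrees, 7 either way (0.75 to 0.995 rad), the robot touching it (over 0.3 N), no loose thing touching it. The program finishes while holding (all of step 2 and horizontal distance between each of full1, full2 and rack below 0.062 m and x of full1 in the frame of rack between -0.006 and 0.006 m and z of each of full1, full2 in the frame of rack below 0.012 m and angle between each of full1, full2, spare1, spare2, spare3's own z axis and vertical below 0.2 rad and x of full2 in the frame of rack between -0.006 and 0.006 m and (((horizontal distance between spare1 and rack below 0.062 m and x of spare1 in the frame of rack between -0.006 and 0.006 m and z of spare1 in the frame of rack below 0.012 m and angle between spare1's own z axis and vertical below 0.2 rad) and (horizontal distance between spare2 and rack below 0.062 m and x of spare2 in the frame of rack between -0.006 and 0.006 m and z of spare2 in the frame of rack below 0.012 m and angle between spare2's own z axis and vertical below 0.2 rad)) or ((horizontal distance between spare1 and rack below 0.062 m and x of spare1 in the frame of rack between -0.006 and 0.006 m and z of spare1 in the frame of rack below 0.012 m and angle between spare1's own z axis and vertical below 0.2 rad) and (horizontal distance between spare3 and rack below 0.062 m and x of spare3 in the frame of rack between -0.006 and 0.006 m and z of spare3 in the frame of rack below 0.012 m and angle between spare3's own z axis and vertical below 0.2 rad)) or ((horizontal distance between spare2 and rack below 0.062 m and x of spare2 in the frame of rack between -0.006 and 0.006 m and z of spare2 in the frame of rack below 0.012 m and angle between spare2's own z axis and vertical below 0.2 rad) and (horizontal distance between spare3 and rack below 0.062 m and x of spare3 in the frame of rack between -0.006 and 0.006 m and z of spare3 in the frame of rack below 0.012 m and angle between spare3's own z axis and vertical below 0.2 rad))) and contact force between the fingers and full1 below 0.1 N and contact force between the fingers and full2 below 0.1 N and contact force between each of the fingers, lid and spare1 below 0.1 N and contact force between each of the fingers, lid and spare2 below 0.1 N and contact force between each of the fingers, lid and spare3 below 0.1 N and velocity of joint lid between -0.1 and 0.1 rad/s and contact force between lid and jar below 0.1 N and contact force between lid and beaker below 0.1 N and contact force between lid and washbottle below 0.1 N and contact force between lid and tipbox below 0.1 N and contact force between lid and mouse below 0.1 N and contact force between lid and spatula below 0.1 N and linear speed of each of spare1, spare2, spare3 below 0.03 m/s); the arm keeps its last pose, push and grip.
It fails at once if a bystander is shifted by more than 30 mm (distance of any of jar, beaker, washbottle, tipbox, mouse, spatula from where it was at the start of the episode above 0.03 m).
It fails at once if a cell already in the carrier is moved by more than 20 mm (distance of any of full1, full2 from where it was at the start of the episode above 0.02 m).
It fails at once if a spare is dropped into the carrier (faster than 0.6 m/s at the pockets) ((horizontal distance between spare1 and rack below 0.08 m and height (world z) of spare1 below 0.045 m and linear speed of spare1 above 0.6 m/s) or (horizontal distance between spare2 and rack below 0.08 m and height (world z) of spare2 below 0.045 m and linear speed of spare2 above 0.6 m/s) or (horizontal distance between spare3 and rack below 0.08 m and height (world z) of spare3 below 0.045 m and linear speed of spare3 above 0.6 m/s)).
It also fails if it takes over 61 s, if anything falls off the work surface, if the arm or the gripper's body presses on something with over 40 N, if the wrist force passes 120 N, or if a joint passes its speed limit or range.

## Working session

There is one attempt and no reset: what is moved stays moved. The work goes in short steps, each a Python script; the robot and the scene stay as the last script left them, time stands still between calls to the robot, and variables do not carry over. Pictures are saved under pics/ and viewed, at most 10 in all, crops included, and the job is handed in when it is done.

```bash
ls; mkdir -p pics
python3 - <<'E'
from cell import manip,cams
import cv2,numpy as np
for n in("top","side"):
    c=cams.capture(n); cv2.imwrite(f"pics/{n}0.png",c["image"]); np.savez(f"{n}0.npz",**c)
    print(n,c["intrinsics"],c["k1"],c["position"],c["orientation"],(c["z_map"]>0).mean())
print(manip.state())
E
```

```text
pics
top [[459.33407583   0.         315.57012288]
 [  0.         459.33407583 195.31061799]
 [  0.           0.           1.        ]] -0.06794844698232878 [ 0.34665848 -0.1237014   1.36623965] [-2.1049018   2.12780552 -0.17630211] 0.99594140625
side [[492.45914254   0.         316.24104879]
 [  0.         492.45914254 207.54350575]
 [  0.           0.           1.        ]] -0.055765677995186065 [0.30469787 0.8313576  0.88741308] [-0.38118763  2.68640558 -1.31735374] 0.99601171875
{'clock': 0.1, 'joint_pos': array([-1.16792062e+00,  2.64652150e-01,  1.60522498e+00, -3.20403794e-05,
        1.27372670e+00, -3.69054196e-02]), 'joint_velocities': array([-0.0010259 , -0.00168068, -0.00151269,  0.00050155, -0.00031305,
        0.00032584]), 'tau': array([ 4.20503166e-04, -5.03617394e+01, -3.58071613e+01,  7.31089013e-02,
        2.32905237e-02, -3.97933684e-05]), 'tool_pos': array([ 0.28710735, -0.61018182,  0.23753655]), 'tcp_rot': array([-3.06401944e+00, -6.84837317e-01,  6.21773283e-04]), 'contact_force': array([0.14879867, 0.41417046, 0.28959908]), 'moment': array([-0.01358472,  0.00413384, -0.06027078]), 'grasp_force': 0.0, 'gripper_width': 0.08845073073929638}
```

View pics/top0.png

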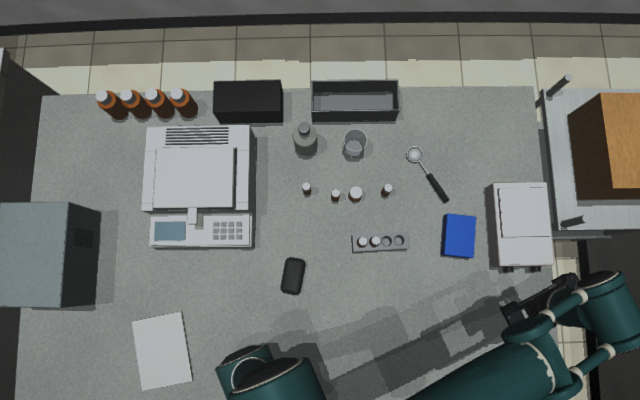

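View pics/side0.png

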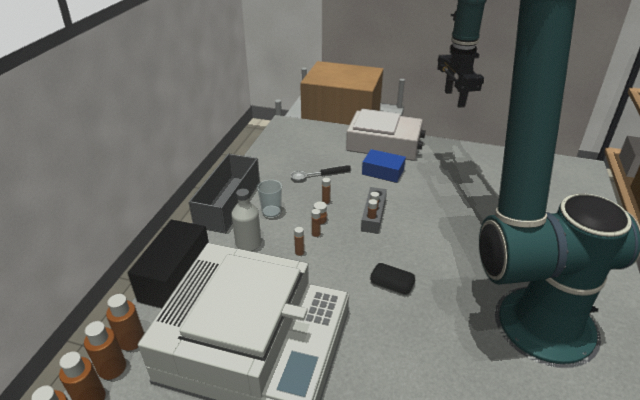

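The top view shows the carrier at (380,243): caps at (362,242) and (375,242), empty pockets at about (387,241) and (399,241). The spares are at (307,187), (336,195) and (388,189), the jar at (356,194), and the lid tab at (192,216).

```bash
cat > h.py <<'E'
import numpy as np,cv2
from scipy.spatial.transform import Rotation as R
def slopes(c,uv):
    K=c["intrinsics"];k=float(c["k1"]);d=(np.asarray(uv,float)-K[:2,2])/[K[0,0],K[1,1]]
    s=d.copy()
    for _ in range(20): s=d/(1+k*(s**2).sum(-1,keepdims=True))
    return s
def ray(c,uv):
    s=slopes(c,uv); return np.c_[s,np.ones(len(s))]@R.from_rotvec(c["orientation"]).as_matrix().T
def plane(c,uv,z):
    d=ray(c,np.atleast_2d(uv));p=c["position"];return p+d*((z-p[2])/d[:,2])[:,None]
def cloud(c):
    v,u=np.mgrid[:400,:640];uv=np.c_[u.ravel(),v.ravel()]
    return (c["position"]+ray(c,uv)*c["z_map"].reshape(-1,1)).reshape(400,640,3)
def blobs(mask,amin):
    n,_,st,ce=cv2.connectedComponentsWithStats(mask.astype(np.uint8));return [(ce[i].round(2),st[i,4],st[i,2:4]) for i in range(1,n) if st[i,4]>=amin]
E
python3 - <<'E'
from h import *
np.set_printoptions(precision=4,suppress=True)
c=dict(np.load("top0.npz"));P=cloud(c);im=c["image"].astype(int);g=im.min(2)
m=np.zeros((400,640),bool);m[175:255,295:415]=1
print("caps (plane .08)")
for ce,a,s in blobs((g>150)&m,8): print(ce,a,s,plane(c,ce,.08)[0],plane(c,ce,.088)[0],plane(c,ce,.055)[0],P[int(ce[1]),int(ce[0]),2])
m[:]=0;m[225:260,340:420]=1
q=m&(P[...,2]>.025)&(P[...,2]<.05); q2=m&(P[...,2]>.025)
for k in(q,q2):print("rack",cv2.minAreaRect(P[k][:,:2].astype(np.float32)*1000),np.median(P[q][:,2]))
print(c["image"][228:256,345:415,1][::1,::2][::1] if 0 else '')
hm=m&(np.abs(P[...,2]-.04)>.012)&q2
for ce,a,s in blobs((im.sum(2)<150)&m,6):print("dark",ce,a,s,plane(c,ce,.04)[0])
m[:]=0;m[115:260,130:265]=1
for lo,hi in((.055,.085),(.115,.14),(.142,.17),(.055,.2)):
    k=m&(P[...,2]>lo)&(P[...,2]<hi);print("meter",lo,cv2.minAreaRect(P[k][:,:2].astype(np.float32)*1000),k.sum())
m[:]=0;m[205:226,180:205]=1
print(P[208:228:3,186:200:3,2])
k=m&(P[...,2]>.12);print(P[k].min(0),P[k].max(0))
big=cv2.resize(np.hstack([c["image"][170:260,295:415],c["image"][170:260,140:260]]),None,fx=3.3,fy=3.3,interpolation=2);cv2.imwrite("pics/c1.png",big)
E
```

```text
caps (plane .08)
[305.67 185.57] 49 [8 8] [ 0.6156 -0.073   0.08  ] [ 0.6139 -0.0733  0.088 ] [ 0.6208 -0.072   0.055 ] 0.0799694442229053
[388.1  187.17] 48 [8 8] [ 0.6079 -0.3084  0.08  ] [ 0.6063 -0.3072  0.088 ] [ 0.613 -0.312  0.055] 0.07971106380738524
[355.59 191.59] 116 [12 12] [ 0.5962 -0.2152  0.08  ] [ 0.5947 -0.2147  0.088 ] [ 0.6011 -0.217   0.055 ] 0.056565140603804576
[335.37 192.47] 49 [8 8] [ 0.5944 -0.1576  0.08  ] [ 0.5929 -0.1574  0.088 ] [ 0.5992 -0.1583  0.055 ] 0.08232008419302073
[362.62 240.6 ] 52 [8 8] [ 0.4564 -0.2315  0.08  ] [ 0.4557 -0.2308  0.088 ] [ 0.4585 -0.2336  0.055 ] 0.08725799939350187
[375.71 239.78] 49 [8 8] [ 0.4582 -0.2681  0.08  ] [ 0.4576 -0.2672  0.088 ] [ 0.4604 -0.2709  0.055 ] 0.08705991629394982
rack ((457.2564697265625, -285.1492919921875), (50.71878433227539, 161.23428344726562), 2.6195878982543945) 0.040467122650066356
rack ((438.3667297363281, -235.91331481933594), (93.12998962402344, 274.47119140625), 20.515911102294922) 0.040467122650066356

dark [389.   238.71] 7 [4 5] [ 0.4643 -0.3111  0.04  ]
dark [401.   237.71] 7 [4 5] [ 0.
[... 221 characters left out ...]
5), 84.85065460205078) 3564
meter 0.115 ((644.3948364257812, 233.91632080078125), (287.5249938964844, 300.9305419921875), 0.18966323137283325) 4221
meter 0.142 ((608.2767944335938, 234.51138305664062), (221.23928833007812, 217.0555877685547), 89.8808822631836) 4923
meter 0.055 ((640.9552612304688, 218.60919189453125), (333.2321472167969, 393.5965881347656), 89.64472961425781) 13036
[[0.1411 0.1494 0.1516 0.1483 0.1371]
 [0.1175 0.1475 0.1478 0.1461 0.1187]
 [0.0706 0.1449 0.1466 0.1455 0.0685]
 [0.0721 0.1452 0.1461 0.1475 0.0688]
 [0.0739 0.1508 0.1475 0.1418 0.0674]
 [0.0636 0.1489 0.1451 0.145  0.0671]
 [0.0699 0.0695 0.0702 1.3662 0.0649]]
[ 0.3467 -0.1237  0.1205] [0.5519 0.2741 1.3662]
```

View pics/c1.png

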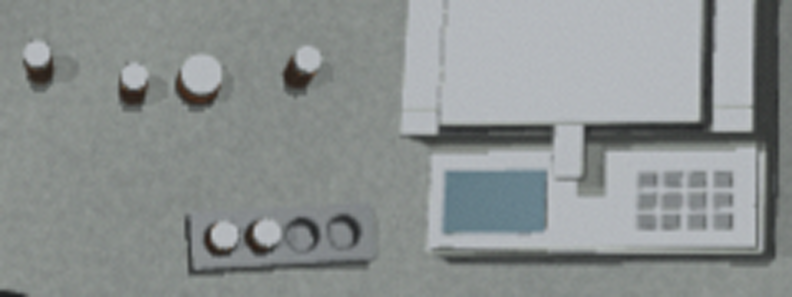

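The crop confirms two empty pockets on the carrier's −y side. The carrier fits at (0.457, −0.285) with 2.7° yaw (51×161 mm) and the meter's yaw is about 0. I'll centre spare3 (0.608, −0.308) between the fingers in both axes. Then I'll look again to get the camera-to-robot offset before placing.

```bash
cat >> h.py <<'E'
from cell import manip,cams,inverse_kinematics,order
def down(phi):
    s,c=np.sin(phi),np.cos(phi)
    return R.from_matrix(np.array([[-s,c,0],[c,s,0],[0,0,-1.]])).as_rotvec()
def bestdown(p,phi):
    o=[down(phi),down(phi+np.pi)];q=[inverse_kinematics(p,x) for x in o]
    return min(((abs(a[5]),tuple(x)) for a,x in zip(q,o) if a is not None))[1]
np.set_printoptions(precision=4,suppress=True)
def st():
    s=manip.state();print("t",round(s["clock"],2),s["tool_pos"],"F",s["contact_force"],"w",s["gripper_width"],"g",s["grasp_force"],"q",s["joint_pos"])
    return s
def caps(n="top"):
    c=cams.capture(n);m=np.zeros((400,640),bool);m[175:255,295:415]=1
    return c,[(ce,a,P2) for ce,a,s in blobs((c["image"].min(2)>150)&m,20) for P2 in [np.r_[plane(c,ce,.08)[0,:2],plane(c,ce,.088)[0,:2]]]]
E
python3 - <<'E'
from h import *
x,y=.6079,-.3084
manip.set_gripper(.065,3)
o=bestdown([x,y,.16],np.pi/2)
manip.move_pose([x,y,.16],o);manip.move_linear([x,y,.02],rate=.2)
manip.set_gripper(.01,3);st();manip.set_gripper(.06)
manip.move_linear([x,y,.12],rate=.3)
o=bestdown([x,y,.12],np.deg2rad(2.7));manip.move_pose([x,y,.12],o)
manip.move_linear([x,y,.04],rate=.2);manip.set_gripper(.01,3);s=st();manip.set_gripper(.06)
manip.move_linear([x,y,.16],rate=.3)
q=manip.state()["joint_pos"].copy();q[0]=-1.168;manip.set_joints(q)
c,b=caps();print(*b,sep="\n");st();cv2.imwrite("pics/t1.png",c["image"])
E
```

```text
t 3.8 [ 0.608  -0.3084  0.0202] F [0.2746 0.613  1.4623] w 0.024973081469182288 g 2.9997986371745355 q [-0.5059  0.474   1.7537  0.0001  0.9138  1.0648]
t 7.56 [ 0.608  -0.3086  0.0405] F [-0.7219  0.2963  2.9008] w 0.024983104853876233 g 2.9950626171921613 q [-0.5061  0.4498  1.7452 -0.0002  0.9461 -0.5532]
(array([305.67, 185.57]), np.int32(49), array([ 0.6156, -0.073 ,  0.6139, -0.0733]))
(array([388.26, 187.16]), np.int32(50), array([ 0.6079, -0.3088,  0.6063, -0.3077]))
(array([355.55, 191.57]), np.int32(117), array([ 0.5963, -0.2151,  0.5947, -0.2146]))
(array([335.37, 192.47]), np.int32(49), array([ 0.5944, -0.1576,  0.5929, -0.1574]))
(array([362.62, 240.6 ]), np.int32(52), array([ 0.4564, -0.2315,  0.4557, -0.2308]))
(array([375.71, 239.78]), np.int32(49), array([ 0.4582, -0.2681,  0.4576, -0.2672]))
t 10.46 [ 0.2915 -0.6168  0.1615] F [ 0.0339  0.5851 -0.1949] w 0.05982431026001039 g 0.0 q [-1.1661  0.3293  1.666   0.0004  1.1439 -0.5532]
```

The camera and robot agree to better than 0.5 mm. Next I'll place spare3 in the far pocket with force-checked lowering.

```bash
cat >> h.py <<'E'
YAW=np.deg2rad(2.65)
def hole(off,c=(.4578,-.2850)): return np.array(c)+off*np.array([-np.sin(YAW),np.cos(YAW)])
def pick(x,y,phi,zg=.04):
    o=bestdown([x,y,.15],phi);manip.move_pose([x,y,.15],o)
    manip.move_linear([x,y,zg],rate=.2);manip.set_gripper(.01,15);s=st()
    manip.move_linear([x,y,.15],rate=.25);return s
def place(h,zg=.04):
    o=bestdown([*h,.15],YAW);manip.move_pose([*h,.15],o)
    manip.move_linear([*h,zg+.046],rate=.2);f0=manip.state()["contact_force"].copy()
    for dx,dy in((0,0),(.0012,0),(-.0012,0),(0,.0012),(0,-.0012),(.0012,.0012),(-.0012,-.0012),(.0012,-.0012),(-.0012,.0012)):
        p=h+[dx,dy];manip.move_linear([*p,zg+.044],rate=.05);hit=False
        for z in np.arange(.038,.0079,-.003):
            manip.move_linear([*p,zg+z+.0005*(z<.009)],rate=.06);f=manip.state()["contact_force"]-f0
            if f[2]>5 : hit=True;break
        print("try",dx,dy,"bottom",manip.state()["tool_pos"][2]-zg,"dF",f)
        if not hit or z<.0125:break
    return (not hit) or z<.0125
E
python3 - <<'E'
from h import *
pick(.608,-.3085,YAW)
print(place(hole(-.054)));st()
E
```

```text
t 13.41 [ 0.6083 -0.3086  0.0406] F [-0.0281  0.7214  2.578 ] w 0.024342149544447935 g 14.968710676766932 q [-0.506   0.4501  1.7447 -0.0001  0.946  -0.5523]
try 0 0 bottom 0.008599880377273987 dF [-0.2765  0.2391 -0.4696]
True
t 18.12 [ 0.4605 -0.3391  0.0486] F [-0.1844 -0.2503 -0.63  ] w 0.024393146970411568 g 14.967649772297591 q [-0.6783  0.2611  1.9908  0.0001  0.8893 -0.7245]
```

Run:
```python
from h import *
p=manip.state()["tool_pos"].copy();manip.set_gripper(.045);manip.move_linear([p[0],p[1],.16],rate=.25)
pick(.5944,-.1574,np.deg2rad(-12))
ok=place(hole(-.018));print(ok);st()
if ok:
    p=manip.state()["tool_pos"].copy();manip.set_gripper(.045);manip.move_linear([p[0],p[1],.16],rate=.25)
    q=manip.state()["joint_pos"].copy();q[0]=.4;manip.set_joints(q)
    c,b=caps();print(*b,sep="\n");st();cv2.imwrite("pics/t2.png",c["image"]);d=cams.capture("side");
    cv2.imwrite("pics/t2b.png",np.hstack([cv2.resize(x[:,:],None,fx=3,fy=3) for x in (c["image"][165:265,290:420],d["image"][150:250,270:400])]))
    im=c["image"];P=cloud(c)
    k=np.zeros((400,640),bool);k[205:226,180:205]=1;k&=(P[...,2]>.12)&(P[...,2]<.16)&(P[...,0]<.538);print("tab",cv2.minAreaRect(P[k][:,:2].astype(np.float32)*1000),P[k][:,1].mean(),k.sum())
```

```text
t 21.25 [ 0.5955 -0.1577  0.0415] F [ 0.1703 -0.9433  5.966 ] w 0.02410167888001101 g 14.917116524884477 q [-0.2993  0.3416  1.8986 -0.0001  0.8989 -0.0899]
try 0 0 bottom 0.008904845996896359 dF [ 0.0068 -0.7592  0.8982]
True
t 26.12 [ 0.4591 -0.3034  0.0489] F [ 0.13   -0.7313  1.2317] w 0.024436097320283484 g 14.999565538018942 q [-0.6292  0.2241  2.0374 -0.      0.8789 -0.6754]
(array([327.98, 193.29]), np.int32(623), array([ 0.5923, -0.1365,  0.5908, -0.1364]))
(array([320.48, 182.36]), np.int32(25), array([ 0.6244, -0.1155,  0.6227, -0.1155]))
(array([305.5 , 185.41]), np.int32(54), array([ 0.6161, -0.0725,  0.6144, -0.0728]))
(array([355.58, 191.3 ]), np.int32(126), array([ 0.5971, -0.2152,  0.5955, -0.2147]))
(array([407.35, 202.  ]), np.int32(23), array([ 0.5643, -0.3614,  0.5629, -0.3599]))
(array([352.46, 207.46]), np.int32(26), array([ 0.5505, -0.2053,  0.5493, -0.2047]))
(array([299.79, 220.98]), np.int32(142), array([ 0.5137, -0.0559,  0.5127, -0.0563]))
(array([409.  , 220.44]), np.int32(39), array([ 0.5115, -0.3637,  0.5105, -0.3622]))
(array([375.71, 239.5 ]), np.int32(58), array([ 0.459 , -0.2682,  0.4583, -0.2673]))
(array([388.86, 238.86]), np.int32(56), array([ 0.4604, -0.305 ,  0.4596, -0.3039]))
(array([401.61, 238.32]), np.int32(56), array([ 0.4614, -0.3408,  0.4607, -0.3394]))
(array([305.59, 241.32]), np.int32(37), array([ 0.4562, -0.072 ,  0.4555, -0.0723]))
(array([362.6 , 240.21]), np.int32(58), array([ 0.4575, -0.2315,  0.4568, -0.2308]))
(array([398.09, 252.91]), np.int32(22), array([ 0.4209, -0.3293,  0.4204, -0.328 ]))
t 29.23 [0.4966 0.2359 0.1593] F [-0.7266  0.0025  0.7224] w 0.04532886522956925 g 0.0 q [ 0.3984  0.0928  1.9566 -0.0003  1.0926 -0.6754]
tab ((532.65380859375, 227.42127990722656), (19.964054107666016, 14.548140525817871), 39.087589263916016) 0.22726440955933772 32
```

Run:
```python
from h import *
c=dict(np.load("top0.npz"));P=cloud(c)
k=np.zeros((400,640),bool);k[205:230,175:210]=1;k&=(P[...,2]>.135)&(P[...,2]<.16)
for hi in(.535,.53):
    q=P[k&(P[...,0]<hi)];print(cv2.minAreaRect(q[:,:2].astype(np.float32)*1000),q.mean(0),q.min(0),q.max(0))
m=np.zeros((400,640),bool);m[115:230,130:265]=1
q=P[m&(P[...,2]>.142)&(P[...,2]<.17)&(P[...,0]>.55)];print(cv2.minAreaRect(q[:,:2].astype(np.float32)*1000))
# shut lid edge & tab by brightness in image
g=c["image"].min(2)[214:222,180:206];print(g)
```

```text
((517.1930541992188, 231.87393188476562), (35.289207458496094, 24.80178451538086), 1.4863020181655884) [0.5163 0.2314 0.1461] [0.4997 0.2197 0.1358] [0.535  0.2446 0.1535]
((514.7783203125, 232.03643798828125), (24.646146774291992, 30.084291458129883), 89.6850814819336) [0.5143 0.2313 0.1461] [0.4997 0.2197 0.1358] [0.5299 0.2443 0.1535]
((633.4497680664062, 234.41326904296875), (166.77728271484375, 221.2672119140625), 0.0021363431587815285)
[[128 132 130 132 131 131 132 146 180 182 180 178 181 181 180 178 148  89
  112 115 114 116 102  99 108 105]
 [152 152 149 150 152 152 150 159 180 181 181 178 182 180 181 180 147  88
  113 118 119 114 108 114 133 135]
 [181 179 179 179 180 179 175 168 181 181 179 181 178 182 181 177 143  89
  115 119 115 114 110 143 175 179]
 [179 182 180 182 182 181 173 150 177 181 180 182 180 180 181 177 143  91
  116 116 117 117 104 140 183 181]
 [181 183 181 177 181 182 171 156 179 181 178 180 181 181 182 174 142  89
  116 117 117 115 110 144 179 180]
 [180 179 181 179 181 181 177 167 178 180 180 180 178 180 180 179 145  94
  114 115 116 112 109 143 180 181]
 [175 174 176 174 175 175 176 170 180 178 178 178 179 180 181 176 141  96
  115 117 115 105 102 146 182 181]
 [144 143 146 144 143 150 177 172 180 183 181 180 181 182 182 174 138  93
  112 118 116 105  99 146 180 182]]
```

View pics/t2b.png

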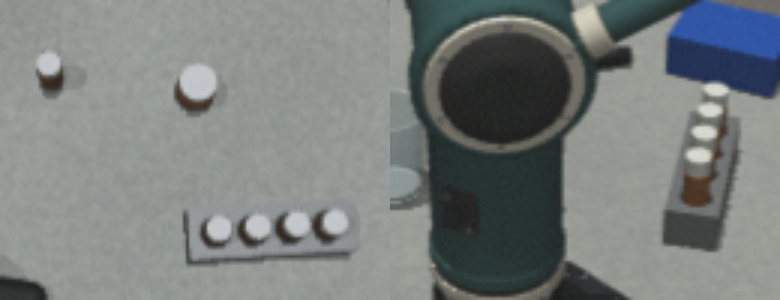

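The picture shows all four cells seated in line, with the leftover spare and the jar standing undisturbed. Now I'll grip the tab at (0.516, 0.233) from the sides and lift it along the arc.

Run:
```python
from h import *
hx,hz,y=.7155,.131,.2325
def tp(th): return np.array([hx-.2*np.cos(th)+.009*np.sin(th),y,hz+.2*np.sin(th)+.009*np.cos(th)-.019])
p=manip.state()["tool_pos"].copy();manip.move_linear([p[0],p[1],.2],rate=.25);manip.set_gripper(.06)
t0=tp(0);o=bestdown([t0[0],y,.2],np.pi/2);manip.move_pose([t0[0],y,.2],o)
manip.move_linear(t0,rate=.15);manip.set_gripper(.01,25);st()
for th in np.linspace(0,.873,9)[1:]:
    manip.move_linear(tp(th),rate=.1);s=manip.state();print(round(th,3),s["contact_force"],s["gripper_width"])
manip.dwell(.3);st()
c=cams.capture("top");d=cams.capture("side");cv2.imwrite("pics/l1.png",np.hstack([c["image"][100:260,120:330],d["image"][200:400,130:370][:160]]))
```

```text
t 31.87 [0.5158 0.2339 0.1215] F [0.0875 4.2013 0.7571] w 0.02480394758823849 g 25.001016966998577 q [ 0.3805  0.161   1.9562  0.0024  1.0226 -1.1911]
0.109 [ 0.4878  6.825  -2.0757] 0.02444174726700575
0.218 [-0.7028  6.0956 -1.5376] 0.02422948652545303
0.327 [-2.668   6.8925 -0.4864] 0.0248052598880531
0.436 [-2.4792  5.9856 -1.1641] 0.024367349697075703
0.546 [-2.9753  5.6207 -0.4834] 0.0243457987229958
0.655 [-4.6955  5.7681  1.5902] 0.024206763629189602
0.764 [-3.8255  6.8519  1.6223] 0.02469591410240326
0.873 [-3.2985  6.064   1.8996] 0.024661450221833844
t 35.1 [0.5929 0.2337 0.2707] F [-3.6468  5.9459  1.5783] w 0.02462937166234489 g 24.999736547470093 q [ 0.3352  0.176   1.6511  0.0025  1.3152 -1.2366]
```

View pics/l1.png

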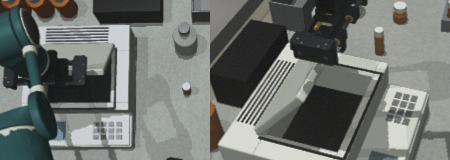

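The lid stands open with the fingers still on the tab: the grasp point is 0.2005 m from the hinge, which puts the lid at about 0.87 rad. The well is visible and nothing loose is near the lid.

```bash
python3 -c "
from h import *
print(order.close_job());st()"
```

```text
the job is handed in; nothing more can be done
None
the job is handed in; nothing more can be done
```

The job is handed in: both empty carrier pockets now hold a spare, set down gently to the floor. The robot is still holding the meter's lid open at about 50° (0.87 rad by my measurement); no verdict was reported back.

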